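Test pulse of the dough kneader

TASK

Give the empty dough kneader its test run: take the wooden spatula off the bowl and lay it flat across the middle of the round wooden rolling stand, swing the clear lid fully shut, and only then press the orange pulse key all the way down, keep it down for three seconds in one go, and let it come up. Do not press the grey start key beside it, and do not knock or shift the kettle, the dabba or the tray with its four glasses.

Things in the scene. Friction and masses are not known exactly. Their poses are not given: they have to be found in the camera images.
- kneader: The dough kneader, a heavy white machine fixed to the ledge, 250 mm (its x) by 300 mm (its y), flat deck 145 mm high. Origin: centre of its underside on the ledge; its x points from its front to its hinge side, y to its left, z up. A grey control strip with two keys runs along the right side of the deck (y -86 to -146 mm).
- bowl_rim (a point): Centre of the mouth of the open steel bowl let into the deck, at machine x -5, y 35, z 157 mm. The level rim has an outer radius of 100 mm and stands 12 mm above the deck; the bowl is 120 mm deep, with the kneading hook at its bottom (65 mm or more below the rim).
- lid (a joint): Opening angle of the clear lid with white frame (rad): 0 = shut flat over the bowl, 1.57 = upright. It starts nearly upright (1.36 to 1.6); a stiff friction hinge keeps it at any angle. 2 to 5 N on its outer face near the free edge swing it shut; its stop is at 0. It cannot shut while anything lies on the bowl's rim.
- lid_hinge (a point): Middle of the lid's hinge line (along the machine's y) at the rear edge, machine x 118, y 35, z 165 mm. The lid is 220 mm wide, centred here, 12 mm thick (6 mm either side of the hinge line) and reaches 225 mm from it, plus a 14 mm finger tab. Shut, it points to the machine's -x, its top face at z 171 mm; opening swings the free edge up, then to +x.
- lid_edge (a point): Middle of the lid's free edge on its outer (top, when shut) face, 225 mm from the hinge line.
- pulse_top (a point): Centre of the top of the orange pulse key, a round cap 32 mm across standing 10 mm above the deck, pressed straight down. At machine x -32, y -116, z 155 mm.
- pulse (a joint): How far the pulse key is pressed (m): 0 or just below = up, 0.006 = fully down. A spring key: it starts to move at about 2.5 N, takes about 5.5 N fully down, springs back when let go. The motor runs while it is down more than about 1 mm.
- start_top (a point): Centre of the top of the grey start key, same size and height as the pulse key and 72 mm behind it on the same strip (machine x 40, y -116 mm). Not to be pressed.
- start (a joint): How far the grey start key is pressed (m): 0 or just below = up, 0.006 = fully down.
- paddle (a joint): Angle turned by the kneading hook at the bottom of the bowl (rad), 0 at the start. It turns at a steady 6 rad/s or so while the pulse key is down and stops at once when it is let go, so it tells how long the machine has run.
- spatula_grip (a point): Balance point and grip of the flat wooden spatula, half-way through its 10 mm thickness; 60 g. Its x runs from handle to blade: the handle, 24 mm wide, reaches from 187 mm behind this point to 43 mm before it, then the blade, 50 mm wide, to 133 mm. It starts lying level across the bowl's rim, roughly along the machine's y, the handle end over the control strip.
- stand: Low round wooden rolling stand (for rolling flat bread), 210 mm across, flat top 45 mm high, on three feet, about 0.9 kg, standing loose on the ledge to the left or right of the machine. Origin: centre of its underside.
- pot_holder: Round red silicone pot holder, 160 mm across and 8 mm thick, lying on the ledge beside the rear of the machine, left or right, with the kettle on it. Origin: centre of its underside.
- kettle: Tall aluminium kettle, body radius 65 mm, 235 mm high over the handle, spout reaching 110 mm out along its x (points to the machine's rear side); loose, stands on the pot holder. Origin: centre of its underside.
- dabba: Round steel box with latched lid, radius 75 mm (79 over the latches), 106 mm high, loose on the ledge beside the rear of the machine, on the side where the kettle is not. Origin: centre of its underside.
- tray: Round steel tray, radius 125 mm, rim 16 mm high, loose on the ledge on the other side of the machine from the rolling stand; it carries the four glasses. Origin: centre of its underside.
- glass0: One of the four glass tumblers standing upright on the tray: 88 mm high, radius 31 mm at the mouth. Origin: centre of its underside.
- glass1: One of the four glass tumblers standing upright on the tray: 88 mm high, radius 31 mm at the mouth. Origin: centre of its underside.
- glass2: One of the four glass tumblers standing upright on the tray: 88 mm high, radius 31 mm at the mouth. Origin: centre of its underside.
- glass3: One of the four glass tumblers standing upright on the tray: 88 mm high, radius 31 mm at the mouth. Origin: centre of its underside.
Things that resemble listed ones, but are neither listed nor needed, are in the scene too. Of the things shaped like the stand, the wooden one is meant.

How it is judged:
By the outcome, as a careful person would: the job done as asked, in the order asked, and still so for the second after the job is handed in, with the robot touching nothing.
It also fails if it takes over 64 s, if anything falls off the work surface, if the arm or the gripper's body presses on something with over 40 N, if the wrist force passes 120 N, or if a joint passes its speed limit or range.

ROBOT

A 7-joint arm with a two-finger parallel gripper is mounted at the origin on the work surface. World frame = base frame: x ahead of the robot, y to its left, z up, the work surface at z = 0. Lengths are in mm, angles in rad, forces in N, time in s.
With the tool pointing down it reaches from about 425 to 950 mm from the base axis. Payload 4.7 kg.
Tool frame: the origin (TCP) lies midway between the tips of the shut fingers; the grasp point (between the pads) lies arm.hold_point_z behind it (arm.hold_point_z is the distance from the TCP to the grasp point, in mm); z points along the fingers, y is the direction in which the jaws open and shut (so a half turn about z gives the same grasp; the last joint's range is limited). The gripper opens to 85 mm and grips with 20 to 120 N. Pads are 22 mm wide; open, the fingers measure 114 mm over their backs; the gripper's body (76 mm by 85 mm) begins 54 mm behind the grasp point. The pads swing forward as they close: fully open they stand 13 mm farther back than shut.
Start: joints at [-1.355, 0.469, -0.049, 1.532, 0.024, 1.141, -0.082], TCP at [163.552, 654.904, 231.335] pointing down, gripper open.
Joint ranges: [-2.59, 2.59], [-0.33, 1.99], [-1.39, 1.29], [0.1, 2.45], [-1.04, 4.18], [0.21, 1.99], [-2.66, 2.66]. Speed limits (rad/s): [2.57, 2.57, 3.14, 3.14, 3.14, 3.14, 3.14].

INTERFACE

Orientations are given as [roll, pitch, yaw] about the fixed x, y, z axes, in that order (R = Rz(yaw) Ry(pitch) Rx(roll)).
In Python, from bench import arm gives the robot as it stands. The module is installed in compiled form; this text tells all that it offers.
- The arm moves only by the tool send_rows, never from a script. Its argument "plan" is a list of rows, each a list of 3 entries, a list of its own where there are three numbers: the shift along the tool's x, y, z in m, then the turn about the tool's z in degrees, then the finger opening in m, from 0 to 0.0854. A call has 1 to 8 rows; each row is the pose to reach, as a shift and turn from the pose measured when the call began, along the tool's axes at that moment; what a row does not reach only later rows make up. A row lasts 1/8 s, in which the tool goes at most 62.5 mm and 10.7 degrees, less where a joint would pass 70% of its speed; a pose out of reach is approached as far as the arm can. A call with a gripper value outside its range is refused whole. The fingers move at their own pace and stop on an object; the grip force is fixed at half the most. Time passes only in rows, so rows that repeat a pose let the fingers close. It gives the time, the measured TCP pose, the force and the opening at its end, in the units of the state.
- arm.get_state(): the state, without advancing time (a new reading comes with each control period).
- arm.capture(name): name is "side" or "top" or "wrist"; returns the picture (384x512x3 uint8, red, green, blue); there is no depth.
- arm.calibration(name): a dict with "mtx" (3x3 intrinsics, pixels), "k1" (the pictures are not rectified: a ray, as slopes to the right and down, at radius r is drawn at 1 + k1 r^2 times it, then the intrinsics apply), "R" (3x3) and "t" (3): a world point X has camera coordinates R X + t. Camera axes: x right, y down, z forward; pixel columns grow to the right and rows downward; lengths in mm; the calibration is good to about 2 mm. A picture is of the moment at which its call begins: read the wrist's pose just before it. calibration takes no time and is no camera call; for the wrist camera it gives the pose at the moment of the call.
- arm.job_done(): hands the job in, once; it reports no verdict.
The state is a dict: "time": time; "joint_positions": joint angles; "joint_velocities": joint speeds; "tau": joint torques, N m; "tool_pos": TCP position; "tool_rot": TCP orientation; "force": force on the tool from outside, world axes, zero at the start; "ft_torque": the same for the moment, N m; "finger_gap": finger opening in mm.
Only numpy, scipy, OpenCV 4.12 (cv2) and the standard library are available. Lean on these libraries where they do the work, as an engineer would, in place of code of your own. Each camera call takes 0.05 s, during which the arm holds its last target.

## Working session

There is one attempt and no reset: what is moved stays moved. The work goes in short steps, Python scripts to look and compute and a tool call to move; the robot and the scene stay as the last step left them, time stands still between calls to the robot, and variables do not carry over. Pictures are saved under pics/ and viewed, and the job is handed in when it is done.

Besides the shell and the picture viewer there is one more tool, called as name([rows], argument=value, ...), one row to a line, values as JSON. send_rows: Moves the arm, as the interface text tells. Its arguments: {"type":"object","properties":{"plan":{"type":"array"}},"required":["plan"]}

```bash
mkdir -p pics; ls; python3 - <<'E'
from bench import arm
import cv2, numpy as np
np.set_printoptions(precision=4,suppress=True)
s=arm.get_state();print(s); print(arm.hold_point_z)
for n in ["side","top","wrist"]:
    c=arm.calibration(n);print(n,c)
    im=arm.capture(n);cv2.imwrite(f"pics/{n}0.png",im[:,:,::-1])
E
```

```text
pics
{'time': 0.0, 'joint_positions': array([-1.3549,  0.4694, -0.0486,  1.5337,  0.0241,  1.141 , -0.0823]), 'joint_velocities': array([-0.0001,  0.001 , -0.0013, -0.0008, -0.0002, -0.0007,  0.0009]), 'tau': array([  0.0001, -51.0298,  -0.0467, -23.7711,   0.0107,   0.0075,
         0.    ]), 'tool_pos': array([163.4477, 654.2986, 230.2544]), 'tool_rot': array([-3.1396,  0.0001,  2.8968]), 'force': array([ 0.9233, -0.2367,  0.832 ]), 'ft_torque': array([-0.0275, -0.0359,  0.0378]), 'finger_gap': 85.53208300077739}
18.700000000000003
side {'mtx': array([[480.2337,   0.    , 256.5478],
       [  0.    , 480.2337, 192.1981],
       [  0.    ,   0.    ,   1.    ]]), 'k1': 0.03114509326560859, 'R': array([[-0.9979, -0.0624, -0.0143],
       [-0.0299,  0.6515, -0.7581],
       [ 0.0567, -0.7561, -0.652 ]]), 't': array([ 576.5857,   33.3716, 1766.8538])}
top {'mtx': array([[357.2576,   0.    , 253.9627],
       [  0.    , 357.2576, 186.5738],
       [  0.    ,   0.    ,   1.    ]]), 'k1': -0.07348965180685899, 'R': array([[-0.071 , -0.9975, -0.0028],
       [-0.9773,  0.0701, -0.1998],
       [ 0.1995, -0.0115, -0.9798]]), 't': array([ 126.7021,  585.9799, 1212.6733])}
wrist {'mtx': array([[286.3676,   0.    , 258.4286],
       [  0.    , 286.3676, 190.1654],
       [  0.    ,   0.    ,   1.    ]]), 'k1': -0.06265471000264479, 'R': array([[ 0.2422,  0.9702, -0.0019],
       [ 0.9344, -0.2327,  0.2697],
       [ 0.2613, -0.0671, -0.9629]]), 't': array([-674.188 ,  -35.5784,  378.8889])}
```

View pics/side0.png

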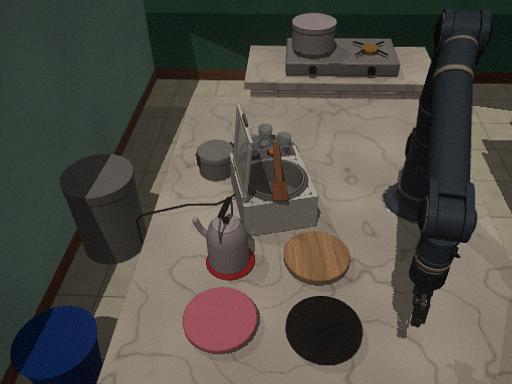

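View pics/top0.png

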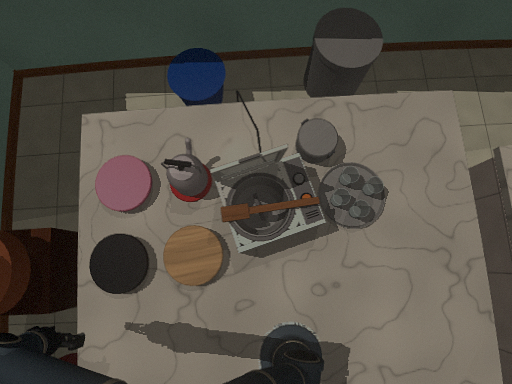

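View pics/wrist0.png

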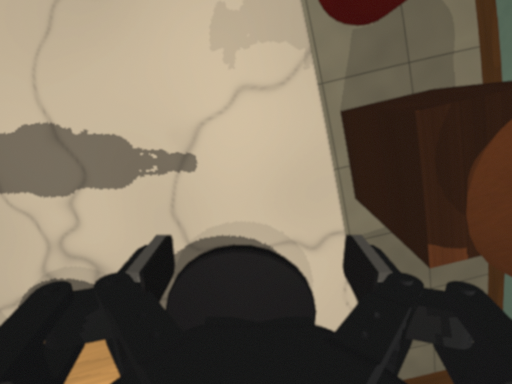

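Top view: machine centred at about (265,200), spatula from (222,213) to (319,200), wooden stand at (193,255), kettle (188,175), dabba (317,140), tray (352,195). I'll zoom in for precise pixels.

```bash
python3 - <<'E'
import cv2
im=cv2.imread("pics/top0.png")
cv2.imwrite("pics/topz.png",cv2.resize(im[130:270,200:340],None,fx=4.2,fy=4.2,interpolation=cv2.INTER_CUBIC))
im=cv2.imread("pics/side0.png")
cv2.imwrite("pics/sidez.png",cv2.resize(im[95:285,190:360],None,fx=3.1,fy=3.1,interpolation=cv2.INTER_CUBIC))
E
```

```text
(no output)
```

View pics/topz.png

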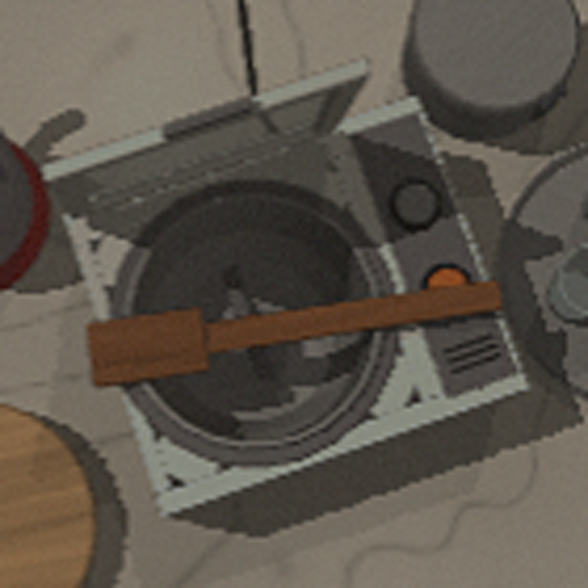

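View pics/sidez.png

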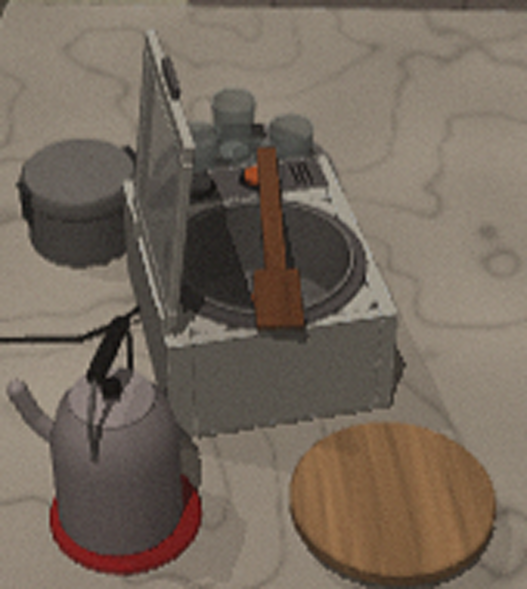

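```bash
cat > h.py <<'E'
import numpy as np, cv2
from scipy.optimize import least_squares
from bench import arm
np.set_printoptions(precision=1,suppress=True)
def ray(c,px):
    p=np.array(px,float); d=np.array([(p[0]-c['mtx'][0,2])/c['mtx'][0,0],(p[1]-c['mtx'][1,2])/c['mtx'][1,1]])
    u=d.copy()
    for _ in range(30): u=d/(1+c['k1']*(u@u))
    R=np.array(c['R']);t=np.array(c['t'])
    return -R.T@t, R.T@np.array([u[0],u[1],1])
def onz(c,px,z):
    o,d=ray(c,px); return o+d*(z-o[2])/d[2]
def proj(c,X):
    x=np.array(c['R'])@np.asarray(X,float)+np.array(c['t']); u=x[:2]/x[2]; u=u*(1+c['k1']*(u@u))
    return np.array([u[0]*c['mtx'][0,0]+c['mtx'][0,2],u[1]*c['mtx'][1,1]+c['mtx'][1,2]])
def RPY(r):
    from scipy.spatial.transform import Rotation as Ro
    return Ro.from_euler('xyz',r).as_matrix()
E
python3 - <<'E'
from h import *
T=arm.calibration('top');S=arm.calibration('side')
z=lambda a,b:(200+a/4.2-.5+.12,130+b/4.2-.5+.12)
sz=lambda a,b:(190+a/3.1-.4,95+b/3.1-.4)
M=[((-125,150,145),T,z(162,510)),((-125,-150,145),T,z(527,385)),((125,-150,145),T,z(417,100)),((40,-116,155),T,z(415,202)),
 ((-125,150,145),S,sz(396,317)),((-125,-150,145),S,sz(318,150)),((-125,150,0),S,sz(398,400))]
W=lambda p,m:np.array([p[0]+np.cos(p[2])*m[0]-np.sin(p[2])*m[1],p[1]+np.sin(p[2])*m[0]+np.cos(p[2])*m[1],m[2]])
f=lambda p:np.concatenate([proj(c,W(p,m))-q for m,c,q in M])
r=least_squares(f,[640,0,0.3],x_scale=[100,100,.1]);print(r.x[:2],np.round(r.x[2],4));print(f(r.x).reshape(-1,2))
P=r.x
for n,m in dict(bowl=(-5,35,157),pulse=(-32,-116,155),start=(40,-116,155),hinge=(118,35,165)).items(): print(n,W(P,m))
for n,c in [('bladeend',(88,325)),('',(95,386)),('hend',(499,284)),('',(500,308)),('bstart',(205,308)),('',(207,370)),('pulseedge',(447,268))]:
    print(n,onz(T,z(*c),167))
# side spatula
for n,c in [('bladeend',(256,326)),('',(305,325)),('hend',(258,149)),('',(275,147)),]: print('S',n,onz(S,sz(*c),167))
im=cv2.imread('pics/top0.png')
# wooden stand mask
hsv=cv2.cvtColor(im,cv2.COLOR_BGR2HSV)
m=((hsv[...,0]>8)&(hsv[...,0]<22)&(hsv[...,1]>95)&(hsv[...,2]>90)).astype(np.uint8)
m[:, :150]=0;m[:215]=0;m[:,235:]=0
n,l,st,ce=cv2.connectedComponentsWithStats(m);i=1+np.argmax(st[1:,4]);print(st[i],ce[i]);print('stand',onz(T,ce[i],45))
x,y,w,h,a=st[i]; print(np.linalg.norm(onz(T,(x,y+h/2),45)-onz(T,(x+w,y+h/2),45)),np.linalg.norm(onz(T,(x+w/2,y),45)-onz(T,(x+w/2,y+h),45)))
print('stand side',onz(S,sz(393,500),45))
for n,p,zz in [('kettle top',(188,165),200),('dabba',(318,139),106),('tray',(352,195),10)]: print(n,onz(T,p,zz))
for g in [(350,178),(373,188),(340,201),(361,212)]: print(onz(T,g,88))
# lid free-edge side: solve angle
for a in np.arange(1.3,1.66,.05):
    L=225
    out=[]
    for yy in (145,-75):
        q=(118-L*np.cos(a)+6*np.sin(a),yy,165+L*np.sin(a)+6*np.cos(a))
        p1=proj(T,W(P,q)); p2=proj(S,W(P,q)); out+= [(p1-[200,130]+.4)*4.2,(p2-[190,95]+.4)*3.1]
    print(round(a,2),*out)
E
```

```text
[524.2  37.9] 0.272
[[ 0.8  1.8]
 [ 0.8 -0. ]
 [-0.5 -1.5]
 [ 0.  -0.2]
 [ 0.8 -1.8]
 [ 1.7  1. ]
 [-2.8  2.8]]
bowl [510.   70.2 157. ]
pulse [524.5 -82.5 155. ]
start [593.9 -63.1 155. ]
hinge [628.5 103.3 165. ]
bladeend [512.3 197.8 167. ]
 [465.2 195.  167. ]
hend [ 521.5 -119.9  167. ]
 [ 502.8 -118.7  167. ]
bstart [519.1 107.5 167. ]
 [471.4 109.2 167. ]
pulseedge [536.9 -81.1 167. ]
S bladeend [512.6 203.7 167. ]
S  [462.3 199.8 167. ]
S hend [ 522.3 -113.6  167. ]
S  [ 502.2 -118.6  167. ]
[ 163  225   60   61 2770] [192.4 255.2]
stand [368.5 315.5  45. ]
210.0873896090863 210.0149442955764
stand side [368.2 325.6  45. ]
kettle top [650.5 292.4 200. ]
dabba [ 739.  -152.8  106. ]
tray [ 545.8 -275.7   10. ]
[ 594.2 -253.7   88. ]
[ 552.8 -330.4   88. ]
[ 515.5 -208.6   88. ]
[ 472. -277.   88.]
1.3 [ 57.9 221.7] [221.9 146.5] [384.6 108.3] [176.9  29.5]
1.35 [ 52.  204.8] [210.5 145.8] [378.8  91.7] [166.5  28.7]
1.4 [ 46.1 187.9] [198.9 145.7] [372.9  75.2] [156.   28.3]
1.45 [ 40.3 171.2] [187.2 146.1] [366.9  58.8] [145.5  28.5]
1.5 [ 34.7 154.7] [175.3 147. ] [360.8  42.7] [134.8  29.1]
1.55 [ 29.1 138.4] [163.5 148.4] [354.6  26.9] [124.2  30.2]
1.6 [ 23.7 122.4] [151.6 150.2] [348.4  11.5] [113.5  31.8]
1.65 [ 18.5 106.8] [139.8 152.6] [342.2  -3.5] [102.9  33.8]
```

```bash
cat >> h.py <<'E'
def rel(target,axisyaw_deg=None,pr=True):
    """target TCP xyz (mm), desired jaw axis (tool y) yaw deg mod 180 -> shift in tool axes (m), turn about tool z (deg)"""
    s=arm.get_state();R=RPY(s['tool_rot']);d=R.T@(np.array(target,float)-s['tool_pos'])/1000
    yj=np.degrees(np.arctan2(R[1,1],R[0,1])); turn=None
    if axisyaw_deg is not None:
        w=(axisyaw_deg-yj+90)%180-90; turn=-w
    print('t',round(s['time'],2),'pos',s['tool_pos'],'jaw',round(yj,1),'F',s['force'],'gap',round(s['finger_gap'],1),'j',np.round(s['joint_positions'],2))
    print('shift m',np.round(d,4),'turn',turn)
E
python3 - <<'E'
from h import *
rel((498,66,250),4.3)
E
```

```text
t 0.15 pos [163.5 654.4 230.5] jaw 76.0 F [ 0.2 -0.5  0.6] gap 85.4 j [-1.4  0.5 -0.1  1.5  0.   1.1 -0.1]
shift m [-0.5 -0.5 -0. ] turn 71.6771437207913
```

send_rows([
  [[-0.467,-0.49,-0.02],72,0.0854],
  [[-0.467,-0.49,-0.02],72,0.0854],
  [[-0.467,-0.49,-0.02],72,0.0854],
  [[-0.467,-0.49,-0.02],72,0.0854],
  [[-0.467,-0.49,-0.02],72,0.0854],
  [[-0.467,-0.49,-0.02],72,0.0854],
  [[-0.467,-0.49,-0.02],72,0.0854],
  [[-0.467,-0.49,-0.02],72,0.0854],
])

```text
time: 1.15
tool_pos: [410.8, 218.4, 246.2]
tool_rot: [-3.142, 0.001, 1.64]
force: [0.6, -0.4, 0.2]
finger_gap: 85.5
```

```bash
sed -i 's/precision=1/precision=4/' h.py; python3 - <<'E'
from h import *
rel((498,66,250),4.3)
E
```

```text
t 1.15 pos [410.8422 218.4001 246.2007] jaw 4.0 F [ 0.617  -0.4456  0.2164] gap 85.5 j [-0.94  0.1   0.39  2.01 -0.04  1.04 -0.46]
shift m [-0.158   0.0765 -0.0037] turn -0.3494261388964901
```

send_rows([
  [[-0.158,0.076,-0.004],0,0.0854],
  [[-0.158,0.076,-0.004],0,0.0854],
  [[-0.158,0.076,-0.004],0,0.0854],
  [[-0.158,0.076,-0.004],0,0.0854],
])

```text
time: 1.65
tool_pos: [498.8, 61.4, 250.6]
tool_rot: [3.141, 0.003, 1.631]
force: [-0.3, 0.3, 0.3]
finger_gap: 85.7
```

```bash
python3 - <<'E'
from h import *
rel((498,66,250),4.3)
c=arm.calibration('wrist'); import pickle; pickle.dump(c,open('w1.pkl','wb'))
cv2.imwrite('pics/w1.png',arm.capture('wrist')[:,:,::-1])
E
```

```text
t 1.65 pos [498.8458  61.442  250.5979] jaw 3.5 F [-0.2969  0.3044  0.2543] gap 85.7 j [-0.68  0.17  0.54  1.94 -0.1   1.06 -0.03]
shift m [ 0.0046 -0.0006  0.0006] turn -0.8420310077874547
```

View pics/w1.png

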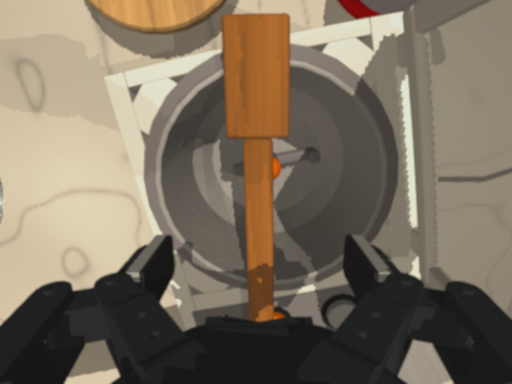

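Wrist view: spatula blade corners (223,15), (290,14), (290,138), (226,137), with the handle running down between the fingers. The bowl rim is seen as an ellipse.

```bash
python3 - <<'E'
from h import *
import pickle; c=pickle.load(open('w1.pkl','rb'))
p=[onz(c,q,167)[:2] for q in [(223,15),(290,14),(290,138),(226,137),(245,137),(271,137),(248,300),(272,300)]]
print(np.array(p))
end=(p[0]+p[1])/2; st=(p[2]+p[3])/2; u=(end-st)/np.linalg.norm(end-st)
h1=(p[4]+p[5])/2;h2=(p[6]+p[7])/2;v=(h1-h2)/np.linalg.norm(h1-h2)
print(np.linalg.norm(end-st),np.degrees(np.arctan2(u[1],u[0])),np.degrees(np.arctan2(v[1],v[0])))
print('grip',end-133*u,end-133*v,st-43*v)
# machine deck corner front-left & rim
print('corner FL',onz(c,(107,77),145)); print('stand nearest',)
for q in [(148,165),(396,165)]: print(onz(c,q,157))
E
```

```text
[[465.7322 194.6107]
 [513.5331 198.1787]
 [521.0137 109.987 ]
 [470.9845 107.7474]
 [485.8201 108.6149]
 [506.104  109.8382]
 [495.6382 -40.3661]
 [517.9244 -39.062 ]]
87.75870923398895 94.16018401717815 94.15474490338713
grip [499.2812  63.7451] [499.2686  63.7442] [499.1145  65.9802]
corner FL [367.8216 149.9603 145.    ]
stand nearest
[404.7585  79.7877 157.    ]
[614.4785  92.5154 157.    ]
```

send_rows([
  [[0.004,-0.0005,0.05],-0.7,0.0854],
  [[0.004,-0.0005,0.09],-0.7,0.0854],
  [[0.004,-0.0005,0.1075],-0.7,0.0854],
  [[0.004,-0.0005,0.1075],-0.7,0.0854],
  [[0.004,-0.0005,0.1075],-0.7,0.0],
  [[0.004,-0.0005,0.1075],-0.7,0.0],
  [[0.004,-0.0005,0.1075],-0.7,0.0],
  [[0.004,-0.0005,0.1075],-0.7,0.0],
])

```text
time: 2.7
tool_pos: [497.4, 68.2, 143.5]
tool_rot: [3.141, 0.001, 1.648]
force: [-0.4, -0.2, 4.2]
finger_gap: 22.3
```

```bash
python3 - <<'E'
from h import *
rel((499.2,65,143),4.2)
E
```

```text
t 2.7 pos [497.3912  68.2124 143.4662] jaw 4.4 F [-0.416  -0.1819  4.2246] gap 22.3 j [-0.64  0.31  0.51  2.05 -0.2   0.82  0.07]
shift m [-0.0033  0.0016  0.0005] turn 0.20625739233341278
```

send_rows([
  [[0,0,-0.045],0,0.0],
  [[0,0,-0.09],0,0.0],
  [[0.05,-0.021,-0.095],0,0.0],
  [[0.105,-0.045,-0.095],0,0.0],
  [[0.16,-0.068,-0.095],0,0.0],
  [[0.21,-0.09,-0.095],0,0.0],
  [[0.257,-0.11,-0.095],5,0.0],
  [[0.257,-0.11,-0.095],15,0.0],
])

```text
time: 3.7
tool_pos: [365.2, 320.0, 238.0]
tool_rot: [-3.141, -0.0, 1.389]
force: [1.1, -2.0, -0.8]
finger_gap: 22.9
```

```bash
python3 - <<'E'
from h import *
rel((368,316,235),-74)
E
```

```text
t 3.7 pos [365.1707 319.9971 238.0059] jaw -10.4 F [ 1.0914 -1.9609 -0.8113] gap 22.9 j [-1.13  0.15  0.36  1.98 -0.06  1.02 -0.92]
shift m [-0.0034  0.0035  0.003 ] turn 63.576743699010315
```

send_rows([
  [[0,0,0.0],10,0.0],
  [[0,0,0.0],20,0.0],
  [[0,0,0.0],30,0.0],
  [[0,0,0.0],40,0.0],
  [[0,0,0.0],50,0.0],
  [[0,0,0.0],58,0.0],
  [[0,0,0.0],63,0.0],
  [[0,0,0.0],63,0.0],
])

```text
time: 4.7
tool_pos: [365.1, 319.8, 237.9]
tool_rot: [-3.141, 0.0, 0.29]
force: [-0.1, -0.1, -0.8]
finger_gap: 23.1
```

```bash
python3 - <<'E'
from h import *
rel((368,316,235),-74)
c=arm.calibration('wrist'); import pickle; pickle.dump(c,open('w2.pkl','wb'))
cv2.imwrite('pics/w2.png',arm.capture('wrist')[:,:,::-1])
cv2.imwrite('pics/t2.png',arm.capture('top')[:,:,::-1])
E
```

```text
t 4.7 pos [365.0797 319.8401 237.8843] jaw -73.4 F [-0.1475 -0.1169 -0.7615] gap 23.1 j [-1.23  0.15  0.48  1.98 -0.08  1.02 -1.99]
shift m [0.0017 0.0045 0.0029] turn 0.631708579610816
```

View pics/w2.png

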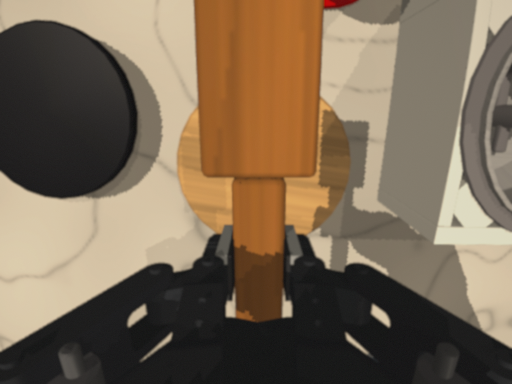

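View pics/t2.png

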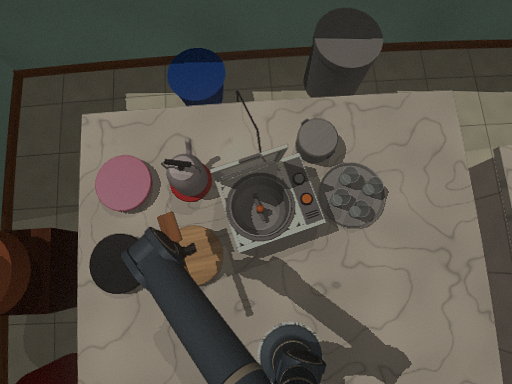

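Wrist view: stand's rim passes (178,160), (350,160), (323,98), (205,226), (308,230); blade's rear edge is at row ~177, (203..315). The spatula is held level and straight.

```bash
python3 - <<'E'
from h import *
import pickle; c=pickle.load(open('w2.pkl','rb'))
P=np.array([onz(c,q,45)[:2] for q in [(178,160),(350,160),(324,98),(184,128),(183,187),(348,185),(195,211)]])
print(P)
r=least_squares(lambda p:np.linalg.norm(P-p[:2],axis=1)-p[2],[368,316,105],x_scale=[10,10,10]);print(r.x,r.fun)
r=least_squares(lambda p:np.linalg.norm(P-p[:2],axis=1)-105,[368,316],x_scale=[10,10]);print(r.x,r.fun)
a=onz(c,(203,177),262);b=onz(c,(315,177),262);print(a,b,np.linalg.norm(a-b),(a+b)/2)
h=onz(c,(235,230),262),onz(c,(283,230),262);print(h,np.linalg.norm(h[0]-h[1]))
E
```

```text
[[349.2128 414.7713]
 [407.8285 218.7678]
 [465.372  272.6078]
 [387.7159 416.261 ]
 [318.4672 401.7106]
 [378.4058 209.8668]
 [292.5048 380.5419]]
[371.1027 313.9042 103.0743] [ 0.1407 -1.0953 -0.1565  0.6219 -0.7003  1.2192 -0.0296]
[370.41  313.228] [-1.2678 -3.3985 -1.7151 -0.5237 -2.3977 -1.33   -2.0418]
[397.4135 354.2282 262.    ] [411.059  308.5492 262.    ] 47.673548436502536 [404.2363 331.3887 262.    ]
(array([377.8437, 334.7139, 262.    ]), array([383.9952, 314.1059, 262.    ])) 21.506535910434213
```

```bash
python3 - <<'E'
from h import *
rel((371.5,315.3,45))
im=arm.capture('side')[:,:,::-1];cv2.imwrite('pics/s2.png',cv2.resize(im[180:384,200:470],None,fx=2.9,fy=2.9,interpolation=cv2.INTER_CUBIC))
E
```

```text
t 4.8 pos [365.0704 319.922  237.9325] jaw -73.3 F [ 0.5688 -0.2778 -0.2012] gap 22.5 j [-1.23  0.15  0.48  1.98 -0.08  1.02 -1.99]
shift m [0.0049 0.0063 0.1929] turn None
```

View pics/s2.png

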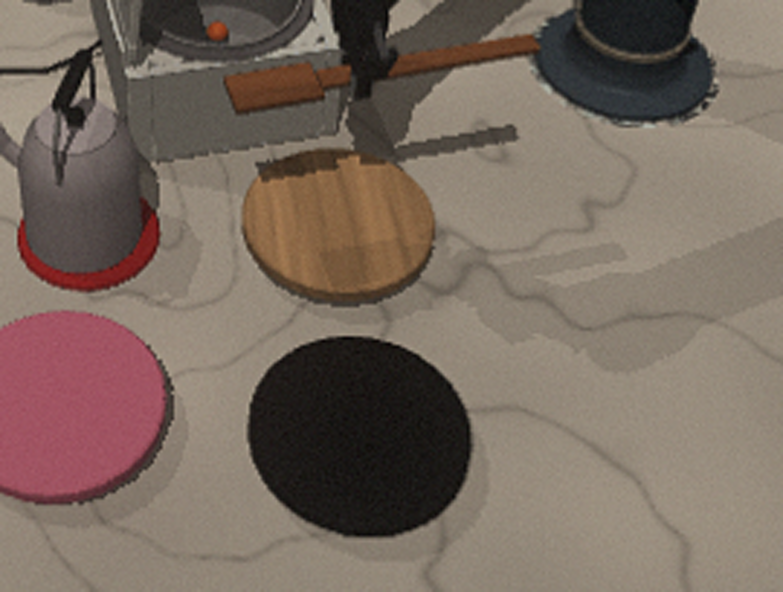

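Side view: spatula level, handle end well clear of the robot base, nothing below but the stand. Lowering.

send_rows([
  [[0.005,0.006,0.05],0,0.0],
  [[0.005,0.006,0.1],0,0.0],
  [[0.005,0.006,0.15],0,0.0],
  [[0.005,0.006,0.185],0,0.0],
  [[0.005,0.006,0.193],0,0.0],
  [[0.005,0.006,0.193],0,0.0],
])

```text
time: 5.6
tool_pos: [372.0, 315.6, 45.7]
tool_rot: [-3.141, 0.0, 0.29]
force: [0.1, 0.9, -0.1]
finger_gap: 22.9
```

```bash
python3 - <<'E'
from h import *
rel((371.5,315.3,32))
im=arm.capture('side')[:,:,::-1];cv2.imwrite('pics/s3.png',cv2.resize(im[180:330,230:400],None,fx=3.9,fy=3.9,interpolation=cv2.INTER_CUBIC))
E
```

```text
t 5.6 pos [371.9889 315.6341  45.6943] jaw -73.4 F [ 0.0917  0.8965 -0.1007] gap 22.9 j [-1.1   0.45  0.39  2.15 -0.3   0.59 -1.77]
shift m [-0.0006  0.0002  0.0137] turn None
```

View pics/s3.png

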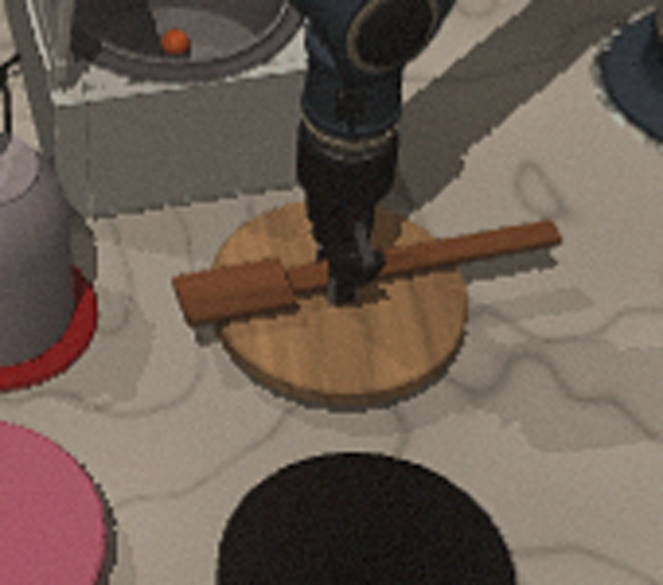

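send_rows([
  [[0,0,0.002],0,0.0],
  [[0,0,0.0025],0,0.0],
  [[0,0,0.0025],0,0.0],
])

```text
time: 6.02
tool_pos: [372.5, 316.4, 45.1]
tool_rot: [-3.139, -0.001, 0.291]
force: [-3.1, -2.2, 15.7]
finger_gap: 22.7
```

Tips touch the stand top (15.7 N). I'll back off 1 mm and release, for a short flat drop.

send_rows([
  [[0,0,-0.001],0,0.0],
  [[0,0,-0.001],0,0.03],
  [[0,0,-0.001],0,0.04],
  [[0,0,-0.001],0,0.05],
  [[0,0,-0.001],0,0.05],
])

```text
time: 6.65
tool_pos: [372.5, 316.3, 46.0]
tool_rot: [-3.139, -0.001, 0.291]
force: [-1.1, 0.4, 0.5]
finger_gap: 49.8
```

```bash
python3 - <<'E'
from h import *
rel((371.5,315.3,300))
im=arm.capture('side')[:,:,::-1];cv2.imwrite('pics/s4.png',cv2.resize(im[180:330,230:400],None,fx=3.9,fy=3.9,interpolation=cv2.INTER_CUBIC))
E
```

```text
t 6.65 pos [372.4581 316.3079  45.9865] jaw -73.3 F [-1.0863  0.3723  0.4747] gap 49.8 j [-1.1   0.45  0.39  2.15 -0.31  0.59 -1.77]
shift m [-0.001   0.0001 -0.254 ] turn None
```

View pics/s4.png

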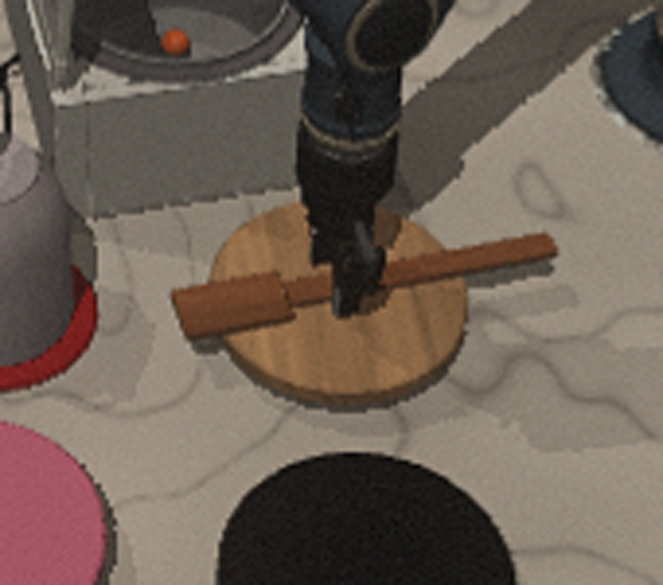

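Spatula lies flat on the stand. Next: rise above lid height (>425 mm).

send_rows([
  [[0,0,-0.05],0,0.05],
  [[0,0,-0.11],0,0.05],
  [[0,0,-0.17],0,0.0],
  [[0,0,-0.23],0,0.0],
  [[0,0,-0.29],0,0.0],
  [[0,0,-0.35],0,0.0],
  [[0,0,-0.395],0,0.0],
  [[0,0,-0.395],0,0.0],
])

```text
time: 7.7
tool_pos: [373.7, 315.9, 444.5]
tool_rot: [-3.135, -0.007, 0.291]
force: [-0.3, -0.1, -0.2]
finger_gap: -0.1
```

```bash
python3 - <<'E'
from h import *
c=arm.calibration('wrist'); import pickle; pickle.dump(c,open('w5.pkl','wb'))
rel((650,109,440),-74.4)
im=arm.capture('wrist')[:,:,::-1];cv2.imwrite('pics/w5.png',im)
im=arm.capture('side')[:,:,::-1];cv2.imwrite('pics/s5.png',cv2.resize(im[80:330,190:400],None,fx=2.4,fy=2.4,interpolation=cv2.INTER_CUBIC))
E
```

```text
t 7.7 pos [373.7033 315.9431 444.5456] jaw -73.3 F [-0.3246 -0.1169 -0.2161] gap -0.1 j [-1.3   0.02  0.53  1.65 -0.01  1.47 -2.05]
shift m [0.2054 0.2775 0.004 ] turn 1.0520402154258477
```

View pics/s5.png

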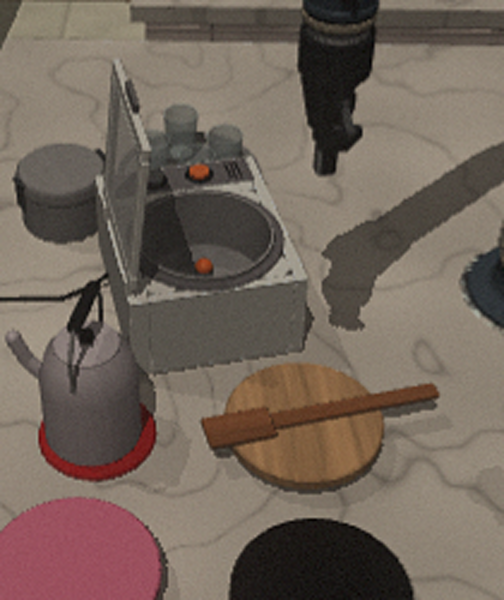

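View pics/w5.png

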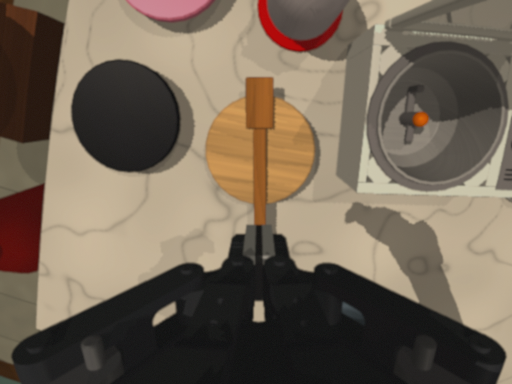

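Wrist view: spatula lies across the stand's middle (disc spanning cols 206–315, rows 94–205; blade end at (260,78), blade rear at row 128).

```bash
python3 - <<'E'
from h import *
import pickle; c=pickle.load(open('w5.pkl','rb'))
e=onz(c,(260,77.5),55)[:2];s=onz(c,(260,128.5),55)[:2];u=(e-s)/np.linalg.norm(e-s);print(np.linalg.norm(e-s),'grip',e-133*u,s-43*u)
P=np.array([onz(c,q,45)[:2] for q in [(206,150),(315,150),(236,99),(286,99),(224,189),(300,186)]])
r=least_squares(lambda p:np.linalg.norm(P-p[:2],axis=1)-p[2],[368,316,105],x_scale=[10,10,10]);print(r.x,r.fun)
for q in [(382,22),(359,191)]: print('deck corner',onz(c,q,145))
E
```

```text
88.47890833885296 grip [369.2631 314.0792] [370.7197 314.5172]
[372.6984 314.1367 103.9215] [-0.3977 -0.5586 -0.1155  0.5432  0.3655  0.1632]
deck corner [610.9307 205.355  145.    ]
deck corner [368.168  147.0121 145.    ]
```

send_rows([
  [[0.205,0.278,0.0],1,0.0],
  [[0.205,0.278,0.0],1,0.0],
  [[0.205,0.278,0.0],1,0.0],
  [[0.205,0.278,0.0],1,0.0],
  [[0.205,0.278,0.0],1,0.0],
  [[0.205,0.278,0.0],1,0.0],
  [[0.205,0.278,0.0],1,0.0],
  [[0.205,0.278,0.0],1,0.0],
])

```text
time: 8.8
tool_pos: [647.7, 108.2, 438.4]
tool_rot: [-3.139, 0.003, 0.274]
force: [0.9, 0.2, 0.1]
finger_gap: -0.0
```

```bash
python3 - <<'E'
from h import *
c=arm.calibration('wrist'); import pickle; pickle.dump(c,open('w6.pkl','wb'))
rel((650,109,365),-74.4)
im=arm.capture('wrist')[:,:,::-1];cv2.imwrite('pics/w6.png',im)
im=arm.capture('side')[:,:,::-1];cv2.imwrite('pics/s6.png',cv2.resize(im[0:250,150:360],None,fx=2.4,fy=2.4,interpolation=cv2.INTER_CUBIC))
E
```

```text
t 8.8 pos [647.6529 108.2226 438.3611] jaw -74.3 F [0.8848 0.2448 0.1008] gap -0.0 j [-0.73  0.41  0.77  1.28 -0.28  1.56 -1.29]
shift m [0.0027 0.0001 0.0734] turn 0.08517137359007165
```

View pics/s6.png

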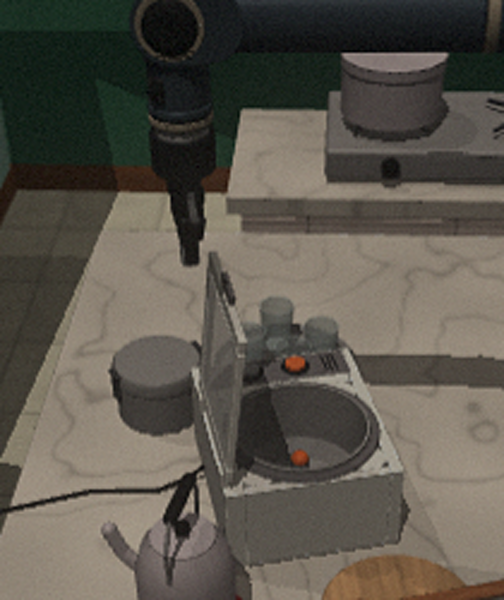

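View pics/w6.png

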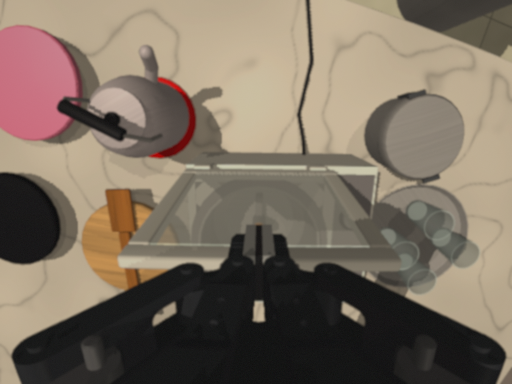

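```bash
python3 - <<'E'
from h import *
import pickle; c=pickle.load(open('w6.pkl','rb'))
for z in (385,391): 
    for q in [(130,247),(393,247),(120,262),(405,264)]: print(z,q,onz(c,q,z))
for q in [(210,153),(362,157)]: print('hinge',onz(c,q,171))
T=arm.calibration('top')
im=cv2.imread('pics/t2.png'); hsv=cv2.cvtColor(im,cv2.COLOR_BGR2HSV)
m=((hsv[...,0]<16)&(hsv[...,1]>170)&(hsv[...,2]>120)).astype(np.uint8); m[:,:295]=0;m[:, 320:]=0;m[:185]=0;m[212:]=0
ys,xs=np.nonzero(m);print(len(xs),xs.mean(),ys.mean(),onz(T,(xs.mean(),ys.mean()),155), (xs.ptp() if hasattr(xs,'ptp') else np.ptp(xs)),np.ptp(ys))
E
```

```text
385 (130, 247) [590.3336 194.4996 385.    ]
385 (393, 247) [644.9623   0.7092 385.    ]
385 (120, 262) [575.064  200.4089 385.    ]
385 (405, 264) [633.8379 -14.6717 385.    ]
391 (130, 247) [594.1048 192.4167 391.    ]
391 (393, 247) [647.0608   4.5603 391.    ]
391 (120, 262) [579.3028 198.1451 391.    ]
391 (405, 264) [636.2771 -10.3497 391.    ]
hinge [637.2485 178.3975 171.    ]
hinge [691.5752 -34.9063 171.    ]
61 306.24590163934425 198.21311475409837 [523.0642 -82.0132 155.    ] 8 8
```

send_rows([
  [[0.006,0,0.0],0,0.0],
  [[0.006,0,0.035],0,0.0],
  [[0.006,0,0.07],0,0.0],
  [[0.006,0,0.07],0,0.0],
])

```text
time: 9.4
tool_pos: [651.7, 112.3, 367.0]
tool_rot: [-3.137, 0.006, 0.277]
force: [0.2, 0.0, 0.1]
finger_gap: -0.1
```

```bash
python3 - <<'E'
from h import *
rel((650,109,365),-74.4)
im=arm.capture('side')[:,:,::-1];cv2.imwrite('pics/s7.png',cv2.resize(im[50:250,180:330],None,fx=3,fy=3,interpolation=cv2.INTER_CUBIC))
# arc plan: rel hinge, contact r=195
H=np.array([628.5,103.3,165]);u=np.array([.963,.269,0]);s=arm.get_state();R=RPY(s['tool_rot'])
for a in [1.45,1.2,1.0,.8,.6,.4,.2,0]:
    r=185; q=H+u*(-r*np.cos(a)+(6+11)*np.sin(a))+np.array([0,0,r*np.sin(a)+6*np.cos(a)])
    print(a,q,np.round(R.T@(q-s['tool_pos'])/1000,4))
E
```

```text
t 9.4 pos [651.6571 112.3349 366.9656] jaw -74.1 F [0.2075 0.0174 0.0898] gap -0.1 j [-0.73  0.44  0.76  1.4  -0.3   1.42 -1.27]
shift m [-0.0025  0.0028  0.002 ] turn 0.28015886280914515
1.45 [623.2835 101.8429 349.3749] [-0.0311  0.0017  0.0199]
1.2 [579.2026  89.5295 339.6014] [-0.0768  0.0016  0.0298]
1.0 [546.0182  80.2599 323.9139] [-0.1113  0.0015  0.0456]
0.8 [516.1221  71.9089 301.8911] [-0.1422  0.0014  0.0677]
0.6 [490.7061  64.8093 274.4109] [-0.1686  0.0014  0.0952]
0.4 [470.7835  59.2442 242.5688] [-0.1892  0.0014  0.1271]
0.2 [457.1487  55.4355 207.6342] [-0.2033  0.0015  0.162 ]
0 [450.345  53.535 171.   ] [-0.2103  0.0016  0.1987]
```

View pics/s7.png

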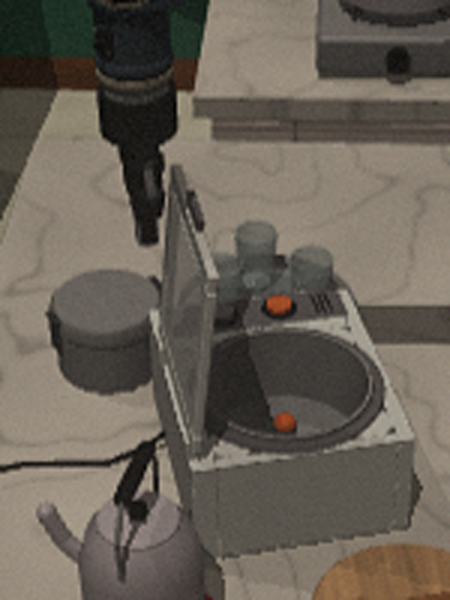

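send_rows([
  [[-0.012,0.001,0.006],0,0.0],
  [[-0.025,0.001,0.012],0,0.0],
  [[-0.04,0.001,0.018],0,0.0],
  [[-0.058,0.001,0.024],0,0.0],
  [[-0.077,0.001,0.03],0,0.0],
  [[-0.095,0.001,0.038],0,0.0],
  [[-0.112,0.001,0.046],0,0.0],
  [[-0.112,0.001,0.046],0,0.0],
])

```text
time: 10.45
tool_pos: [545.5, 80.2, 325.4]
tool_rot: [-3.136, -0.001, 0.277]
force: [0.8, -0.0, -0.1]
finger_gap: -0.1
```

```bash
python3 - <<'E'
from h import *
rel((650,109,365),-74.4)
im=arm.capture('side')[:,:,::-1];cv2.imwrite('pics/s8.png',cv2.resize(im[50:250,180:330],None,fx=3,fy=3,interpolation=cv2.INTER_CUBIC))
H=np.array([628.5,103.3,165]);u=np.array([.963,.269,0]);s=arm.get_state();R=RPY(s['tool_rot'])
for a in [1.,.8,.6,.4,.2,0]:
    r=185; q=H+u*(-r*np.cos(a)+(6+11)*np.sin(a))+np.array([0,0,r*np.sin(a)+6*np.cos(a)])
    print(a,q,np.round(R.T@(q-s['tool_pos'])/1000,4))
E
```

```text
t 10.45 pos [545.461   80.2145 325.3919] jaw -74.1 F [ 0.8183 -0.0311 -0.0823] gap -0.1 j [-0.86  0.23  0.79  1.74 -0.18  1.25 -1.33]
shift m [ 0.1085  0.0007 -0.0395] turn 0.25356995314633934
1.0 [546.0182  80.2599 323.9139] [-0.0002  0.0003  0.0015]
0.8 [516.1221  71.9089 301.8911] [-0.0312  0.0002  0.0234]
0.6 [490.7061  64.8093 274.4109] [-0.0577  0.0002  0.0509]
0.4 [470.7835  59.2442 242.5688] [-0.0784  0.0003  0.0827]
0.2 [457.1487  55.4355 207.6342] [-0.0926  0.0004  0.1176]
0 [450.345  53.535 171.   ] [-0.0997  0.0005  0.1543]
```

View pics/s8.png

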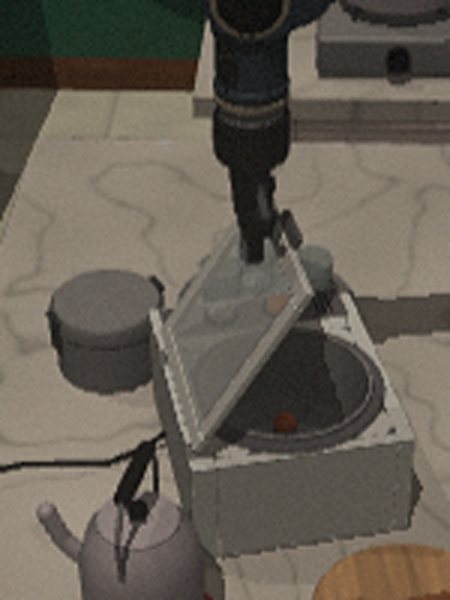

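send_rows([
  [[-0.015,0,0.012],0,0.0],
  [[-0.031,0,0.024],0,0.0],
  [[-0.045,0,0.037],0,0.0],
  [[-0.058,0,0.052],0,0.0],
  [[-0.069,0,0.068],0,0.0],
  [[-0.078,0,0.084],0,0.0],
  [[-0.086,0,0.101],0,0.0],
  [[-0.092,0,0.118],0,0.0],
])

```text
time: 11.5
tool_pos: [459.6, 56.3, 208.2]
tool_rot: [-3.137, -0.005, 0.277]
force: [0.6, 0.9, 0.9]
finger_gap: -0.1
```

```bash
python3 - <<'E'
from h import *
rel((450,53.5,171),-74.4)
E
```

```text
t 11.5 pos [459.6302  56.258  208.2105] jaw -74.1 F [0.5711 0.8724 0.9367] gap -0.1 j [-0.89  0.16  0.78  2.08 -0.15  0.95 -1.33]
shift m [-0.0102  0.0002  0.0372] turn 0.2641151034991083
```

send_rows([
  [[-0.003,0,0.015],0,0.0],
  [[-0.005,0,0.028],0,0.0],
  [[-0.006,0,0.034],0,0.0],
  [[-0.006,0,0.037],0,0.0],
  [[-0.006,0,0.038],0,0.0],
  [[-0.006,0,0.038],0,0.0],
])

```text
time: 12.25
tool_pos: [454.1, 54.7, 171.0]
tool_rot: [-3.136, -0.005, 0.277]
force: [-3.0, -0.6, 6.7]
finger_gap: -0.1
```

send_rows([
  [[0,0,0.002],0,0.0],
  [[0,0,0.003],0,0.0],
  [[0,0,0.003],0,0.0],
])

```text
time: 12.62
tool_pos: [454.2, 54.7, 170.8]
tool_rot: [-3.133, -0.003, 0.276]
force: [-10.9, -0.8, 28.9]
finger_gap: 0.1
```

Firm stop at z 170.8 (lid top 171): lid is shut. Rising and checking.

send_rows([
  [[0,0,-0.02],0,0.0],
  [[0,0,-0.06],0,0.0],
  [[0,0,-0.06],0,0.0],
])

```text
time: 13.0
tool_pos: [456.4, 54.4, 233.5]
tool_rot: [-3.132, -0.01, 0.277]
force: [-0.2, 0.1, -0.4]
finger_gap: -0.2
```

```bash
python3 - <<'E'
from h import *
rel((524,-82,215),-74.4)
im=arm.capture('side')[:,:,::-1];cv2.imwrite('pics/s9.png',cv2.resize(im[50:300,180:360],None,fx=2.4,fy=2.4,interpolation=cv2.INTER_CUBIC))
E
```

```text
t 13.0 pos [456.3932  54.445  233.5491] jaw -74.1 F [-0.1966  0.1448 -0.4246] gap -0.2 j [-0.92  0.11  0.79  2.06 -0.11  1.   -1.37]
shift m [0.0276 0.1499 0.0174] turn 0.2574100191541362
```

View pics/s9.png

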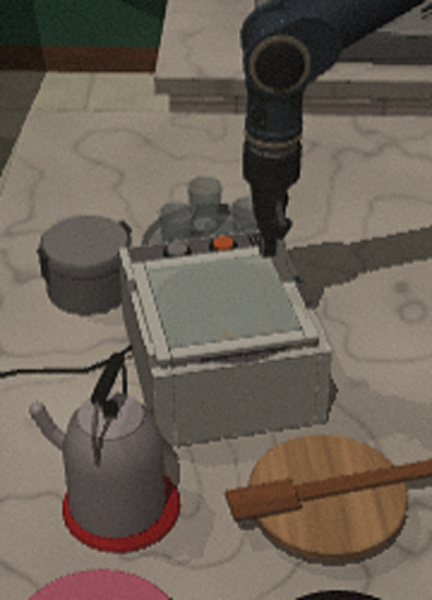

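Side view: the lid is flat shut over the bowl, both keys are exposed, spatula still on the stand. Moving above the pulse key.

send_rows([
  [[0.028,0.15,0.017],0,0.0],
  [[0.028,0.15,0.017],0,0.0],
  [[0.028,0.15,0.017],0,0.0],
  [[0.028,0.15,0.017],0,0.0],
  [[0.028,0.15,0.017],0,0.0],
])

```text
time: 13.68
tool_pos: [522.3, -81.1, 212.7]
tool_rot: [-3.131, -0.005, 0.277]
force: [0.2, 0.0, 0.3]
finger_gap: -0.4
```

```bash
python3 - <<'E'
from h import *
rel((524,-82,160),-74.4)
c=arm.calibration('wrist'); import pickle; pickle.dump(c,open('w10.pkl','wb'))
im=arm.capture('wrist')[:,:,::-1];cv2.imwrite('pics/w10.png',im)
im=arm.capture('top')[:,:,::-1];cv2.imwrite('pics/t10.png',cv2.resize(im[100:300,140:400],None,fx=3,fy=3,interpolation=cv2.INTER_CUBIC))
print(proj(c,(524,-82,155)))
E
```

```text
t 13.68 pos [522.3102 -81.0687 212.7202] jaw -74.1 F [0.2174 0.0316 0.2611] gap -0.4 j [-0.59  0.32  0.84  1.94 -0.29  1.01 -0.91]
shift m [0.0011 0.0019 0.0527] turn 0.29971803963978516
[261.1564 204.8465]
```

View pics/w10.png

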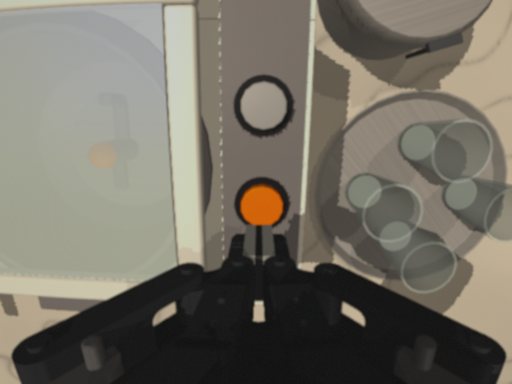

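View pics/t10.png

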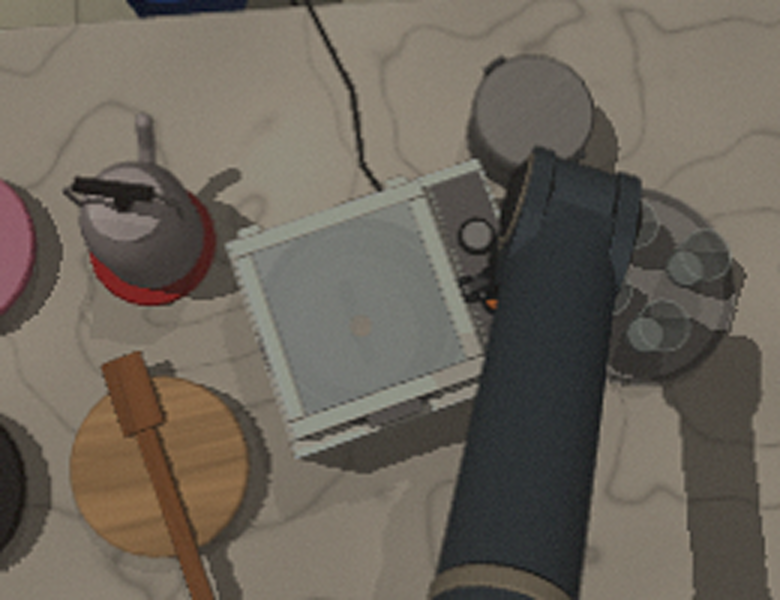

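Wrist view: orange cap centre at (262,205), against the projected (261,205), so the pulse key position is confirmed; grey key at (264,105), 72 mm behind. Top view: lid shut, spatula on stand. Descending to just above the key.

send_rows([
  [[0.001,0.002,0.02],0,0.0],
  [[0.001,0.002,0.04],0,0.0],
  [[0.001,0.002,0.051],0,0.0],
  [[0.001,0.002,0.051],0,0.0],
])

```text
time: 14.28
tool_pos: [523.8, -80.7, 161.8]
tool_rot: [-3.13, -0.005, 0.28]
force: [0.1, -0.3, -0.5]
finger_gap: -0.1
```

```bash
python3 - <<'E'
from h import *
rel((524,-82,148.5),-74.4)
E
```

```text
t 14.28 pos [523.7932 -80.7002 161.8428] jaw -73.9 F [ 0.1415 -0.3087 -0.4943] gap -0.1 j [-0.54  0.39  0.8   1.99 -0.37  0.91 -0.84]
shift m [-0.0002  0.0015  0.0133] turn 0.4509821914845844
```

send_rows([
  [[0,0.001,0.005],0,0.0],
  [[0,0.001,0.0145],0,0.0],
  [[0,0.001,0.0145],0,0.0],
  [[0,0.001,0.0145],0,0.0],
])

```text
time: 14.78
tool_pos: [525.1, -81.7, 149.0]
tool_rot: [-3.13, -0.007, 0.28]
force: [-2.4, 2.1, 14.0]
finger_gap: -0.2
```

Fully down (z 149.0, 14 N). Holding, with a small preload.

send_rows([
  [[0,0,0.0015],0,0.0],
  [[0,0,0.0015],0,0.0],
  [[0,0,0.0015],0,0.0],
  [[0,0,0.0015],0,0.0],
  [[0,0,0.0015],0,0.0],
  [[0,0,0.0015],0,0.0],
  [[0,0,0.0015],0,0.0],
  [[0,0,0.0015],0,0.0],
])

```text
time: 15.78
tool_pos: [525.1, -81.7, 149.0]
tool_rot: [-3.128, -0.008, 0.28]
force: [-5.1, 1.4, 15.1]
finger_gap: 0.4
```

send_rows([
  [[0,0,0.0015],0,0.0],
  [[0,0,0.0015],0,0.0],
  [[0,0,0.0015],0,0.0],
  [[0,0,0.0015],0,0.0],
  [[0,0,0.0015],0,0.0],
  [[0,0,0.0015],0,0.0],
  [[0,0,0.0015],0,0.0],
  [[0,0,0.0015],0,0.0],
])

```text
time: 16.77
tool_pos: [525.1, -81.7, 149.0]
tool_rot: [-3.126, -0.008, 0.279]
force: [-5.4, 2.3, 15.2]
finger_gap: -0.0
```

send_rows([
  [[0,0,0.0015],0,0.0],
  [[0,0,0.0015],0,0.0],
  [[0,0,0.0015],0,0.0],
  [[0,0,0.0015],0,0.0],
  [[0,0,0.0015],0,0.0],
  [[0,0,0.0015],0,0.0],
  [[0,0,0.0015],0,0.0],
  [[0,0,-0.04],0,0.0],
])

```text
time: 17.77
tool_pos: [523.3, -81.8, 187.6]
tool_rot: [-3.124, -0.003, 0.279]
force: [1.0, -0.8, -0.3]
finger_gap: -0.2
```

send_rows([
  [[0,0,-0.06],0,0.0],
  [[0,0,-0.12],0,0.0],
  [[0,0,-0.15],0,0.0],
  [[0,0,-0.15],0,0.0],
])

```text
time: 18.27
tool_pos: [524.8, -84.9, 339.7]
tool_rot: [-3.125, -0.009, 0.28]
force: [0.1, -0.8, -1.0]
finger_gap: 0.2
```

```bash
python3 - <<'E'
from h import *
rel((524,-82,148.5),-74.4)
c=arm.calibration('wrist'); import pickle; pickle.dump(c,open('w11.pkl','wb'))
for n in ('wrist','side','top'): cv2.imwrite(f'pics/{n}11.png',arm.capture(n)[:,:,::-1])
E
```

```text
t 18.27 pos [524.8151 -84.9385 339.6852] jaw -74.0 F [ 0.073  -0.7981 -0.9742] gap 0.2 j [-0.67  0.19  0.9   1.76 -0.17  1.27 -1.01]
shift m [-0.0016  0.0001  0.1912] turn 0.42348767937320986
```

View pics/wrist11.png

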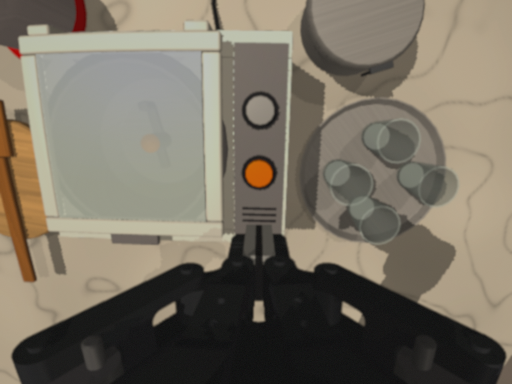

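View pics/side11.png

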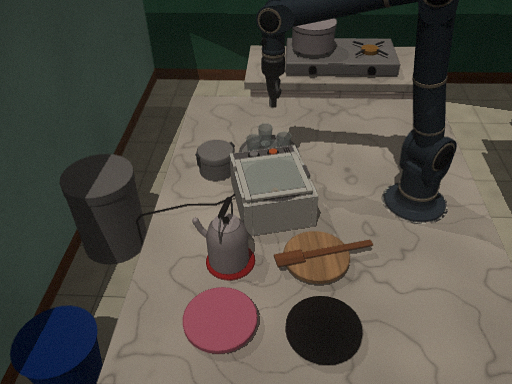

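View pics/top11.png

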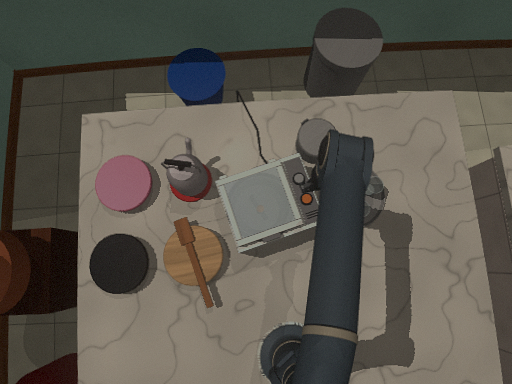

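The final views show the lid flat shut, the orange key up, and the spatula across the stand. The kettle, dabba, tray and glasses are where they were, and the robot is clear of everything. Handing in.

```bash
python3 - <<'E'
from h import *
print(arm.job_done())
E
```

```text
the job is handed in; nothing more can be done
None
```

The kneader has had its test run and the job is handed in at about 18.5 s of the 64 s allowed; I got no verdict back.

- **Spatula:** I moved it from the bowl to the wooden stand and released it about 10 mm up, because the fingertips met the stand top first. Afterwards its balance point measured within about 4 mm of the stand's centre, and it looked flat. While lowering it, the fingertips pressed on the stand with about 16 N, and the stand did not visibly move.
- **Lid:** I swung it shut from behind and pressed it to its stop. The tool stopped at z 170.8 mm under 29 N, against the lid's stated top height of 171 mm.
- **Pulse key:** After the lid was shut, I pressed the key fully down (tool at z 149.0 mm, about 15 N). I held it down without a break for about 3.1 s by the robot's clock, then let it come up. The hook's angle could not be read directly, but in the pictures it looked roughly the same before and after, which fits about three full turns.
- **Left alone:** The grey start key was not touched. In the last pictures the kettle, dabba, tray and glasses stood where they were at the start. I judged that by eye rather than measuring them again.

The checks that disagreed were small. Machine corners differed by about 4 mm between the fit and the wrist view; one reading, probably the lid's end, was about 13 mm off. My rough reading of the stand's centre in the side view was about 10 mm off, so I used the top and wrist views. The pulse key's position in the wrist view agreed with the fit to about 1 pixel before I pressed it.

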